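# Put three lab vessels back on their right stations

### The job

The three vessels are standing on each other's stations: the amber bottle belongs in the drip tray, the white jar on the pan of the balance and the steel beaker on the plate of the stirrer, each upright in the middle. Use the round cork mat, the free spot, to park one vessel while you exchange them, and leave the mat empty at the end. Set every vessel down rather than dropping it, and do not tip or shift the conical flask, the measuring cylinder or the little dropper bottle.

Things in the scene. Friction and masses are not known exactly. Their poses are not given: they have to be found in the camera images.
- bottle_mid (a point): Amber glass reagent bottle with a black screw cap, 105 mm tall, about 0.2 to 0.4 kg, starts on the stirrer. Round body 62 mm in diameter with straight walls from its underside up to 70 mm, then a shoulder and a neck; cap 33 mm in diameter. This point is on its axis, half-way up (52.5 mm above its underside); z points up through the cap.
- jar_mid (a point): White plastic jar with flat white screw lid, closed, a plain cylinder 58 mm in diameter and 60 mm tall, about 0.1 to 0.2 kg, starts in the drip tray. This point is on its axis, half-way up (30 mm above its underside); z up.
- beaker_mid (a point): Steel beaker, open at the top, no handle, straight walls 3 mm thick, 64 mm in outer diameter and 80 mm tall, about 0.11 to 0.22 kg, starts on the balance. This point is on its axis, half-way up (40 mm above its underside); z up.
- tray_mid (a point): Grey plastic drip tray, fixed, 140 x 140 mm, walls 4 mm thick and 12 mm high. This point is the centre of its inner floor, 4 mm above the table; x and y run along its sides.
- pan_mid (a point): Balance, fixed: white housing 190 x 130 x 40 mm with a round steel pan 110 mm in diameter. This point is the centre of the pan's top face, 50 mm above the table. The housing reaches from 75 mm on the +x side to 115 mm on the -x side of this point, where a display lies.
- plate_mid (a point): Magnetic stirrer, fixed: grey housing 170 x 130 x 60 mm with a round white ceramic plate 120 mm in diameter. This point is the centre of the plate's top face, 70 mm above the table. The housing reaches from 65 mm on the +x side to 105 mm on the -x side of this point, and two black knobs stand 14 mm out of its front.
- mat_mid (a point): Round cork mat, fixed, 120 mm in diameter, 5 mm thick, empty at the start: the free spot. This point is the centre of its top face.
- flask: Conical glass flask with a black stopper, loose, 68 mm in diameter at the foot, 118 mm tall, standing beyond the stations; not to be disturbed. Origin at the centre of its underside, z up.
- cylinder: Slim measuring cylinder of glass, 24 mm in diameter and 138 mm tall, on a blue foot 52 mm in diameter, loose, standing beyond the stations; not to be disturbed. Origin at the centre of its underside, z up.
- dropper: Little amber dropper bottle with a black rubber bulb, loose, 28 mm in diameter and 62 mm tall, standing between the two middle stations; not to be disturbed. Origin at the centre of its underside, z up.
Things that resemble listed ones, but are neither listed nor needed, are in the scene too. Leave any yellow look-alike of the part that bears bottle_mid alone.

How it is judged:
On the way:
1. one of the vessels stands parked on the cork mat, let go (((horizontal distance between bottle_mid and mat_mid below 0.045 m and z of bottle_mid in the frame of mat_mid below 0.0585 m and angle between bottle_mid's own z axis and vertical below 0.1 rad and contact force between the fingers and bottle below 0.05 N and linear speed of bottle below 0.03 m/s) or (horizontal distance between jar_mid and mat_mid below 0.045 m and z of jar_mid in the frame of mat_mid below 0.036 m and angle between jar_mid's own z axis and vertical below 0.1 rad and contact force between the fingers and jar below 0.05 N and linear speed of jar below 0.03 m/s) or (horizontal distance between beaker_mid and mat_mid below 0.045 m and z of beaker_mid in the frame of mat_mid below 0.046 m and angle between beaker_mid's own z axis and vertical below 0.1 rad and contact force between the fingers and beaker below 0.05 N and linear speed of beaker below 0.03 m/s))), for 0.2 s.
At the end, for the whole second after the job is handed in: The amber bottle stands in the drip tray, the white jar on the balance pan and the steel beaker on the stirrer plate, each upright (within 0.1 rad), resting on its station, with its axis within 15 mm of the station's centre, and at rest; the cork mat is thus empty (horizontal distance between bottle_mid and tray_mid below 0.015 m and z of bottle_mid in the frame of tray_mid below 0.0585 m and angle between each of bottle_mid, jar_mid, beaker_mid's own z axis and vertical below 0.1 rad and linear speed of each of bottle, jar, beaker below 0.02 m/s and angular speed of each of bottle, jar, beaker below 0.2 rad/s and horizontal distance between jar_mid and pan_mid below 0.015 m and z of jar_mid in the frame of pan_mid below 0.036 m and horizontal distance between beaker_mid and plate_mid below 0.015 m and z of beaker_mid in the frame of plate_mid below 0.046 m); the robot touches nothing.
It fails at once if a vessel is dropped (falls free for more than about 2 cm) ((contact force between bottle and anything else below 0.01 N and linear speed of bottle above 0.65 m/s) or (contact force between jar and anything else below 0.01 N and linear speed of jar above 0.65 m/s) or (contact force between beaker and anything else below 0.01 N and linear speed of beaker above 0.65 m/s)).
It fails at once if a vessel is tipped over (angle between any of bottle_mid, jar_mid, beaker_mid's own z axis and vertical above 0.7 rad).
It fails at once if the conical flask is tipped (over 0.4 rad) or shifted by more than 20 mm (distance of flask from where it was at the start of the episode above 0.02 m or angle between flask's own z axis and vertical above 0.4 rad).
It fails at once if the measuring cylinder is tipped (over 0.4 rad) or shifted by more than 20 mm (distance of cylinder from where it was at the start of the episode above 0.02 m or angle between cylinder's own z axis and vertical above 0.4 rad).
It fails at once if the dropper bottle is tipped (over 0.4 rad) or shifted by more than 20 mm (distance of dropper from where it was at the start of the episode above 0.02 m or angle between dropper's own z axis and vertical above 0.4 rad).
It also fails if it takes over 120 s, if anything falls off the work surface, if the arm or the gripper's body presses on something with over 40 N, if the wrist force passes 120 N, or if a joint passes its speed limit or range.

### The arm

A 6-joint arm with a two-finger parallel gripper is mounted at the origin on the work surface. World frame = base frame: x ahead of the robot, y to its left, z up, the work surface at z = 0. Lengths are in m, angles in rad, forces in N, time in s.
With the tool pointing down it reaches from about 0.35 to 0.775 m from the base axis. Payload 5.5 kg.
Tool frame: the origin (TCP) lies midway between the tips of the shut fingers; the grasp point (between the pads) lies 19 mm behind it; z points along the fingers, x is the direction in which the jaws open and shut, and the axes are right-handed (so a half turn about z gives the same grasp; the last joint's range is limited). The gripper opens to 85 mm and grips with 20 to 120 N. Pads are 22 mm wide; open, the fingers measure 114 mm over their backs; the gripper's body (76 mm by 85 mm) begins 54 mm behind the grasp point. The pads swing forward as they close: fully open they stand 13 mm farther back than shut.
Start: joints at [0.968, 0.313, 0.046, 1.304, 0, 1.431], TCP at [0.257, 0.515, 0.208] pointing down, gripper open.
Joint ranges: [-2.76, 2.76], [-0.86, 1.69], [-1.03, 1.26], [-2.2, 2.34], [-1.47, 1.5], [-3.14, 3.14]. Speed limits (rad/s): [2.57, 2.57, 3.14, 3.14, 3.14, 3.14].

### API

Orientations are given as a unit quaternion [w, x, y, z].
In Python, from workcell import env gives the robot as it stands.
- The arm moves only by the tool servo_tool, never from a script. Its argument "targets" is a list of rows, each an object with "xyz": the shift along the tool's x, y, z in m, a list of three; "twist": the turn, a rotation vector about the tool's x, y, z in rad, a list of three; "jaw": the opening, from 0 (shut) to 1 (fully open). A call has 1 to 12 rows; each row is the pose to reach, as a shift and turn from the pose commanded when the call began, along the tool's axes at that moment; what a row does not reach only later rows make up. A row lasts 1/12 s, in which the tool goes at most 41.7 mm and 7.16 degrees, less where a joint would pass 70% of its speed; a pose out of reach is approached as far as the arm can. A call with a gripper value outside its range is refused whole. The fingers move at their own pace and stop on an object; "squeeze" is the grip in N (left out, the last holds). Time passes only in rows, so rows that repeat a pose let the fingers close. It gives the time, the measured TCP pose, the force and the opening at its end, in the units of the state.
- env.get_state(): the state, without advancing time (a new reading comes with each control period).
- env.read_camera(name): name is "side" or "top" or "wrist"; returns a dict with "color" (400x640x3 uint8, red, green, blue), "depth" (400x640 float32, m along the optical axis (not along the pixel's ray), 0 where there is no reading), "fx", "fy", "cx", "cy" (pixels), "eye" and "attitude" of the camera in the world. Camera axes: x right, y down, z forward; pixel columns grow to the right and rows downward; lengths in m; the calibration is good to about 2 mm. A picture is of the moment at which its call begins.
- env.hand_in(): hands the job in, once; it reports no verdict.
The state is a dict: "clock": time; "joint_pos": joint angles; "qvel": joint speeds; "tau": joint torques, N m; "tcp_pos": TCP position; "orientation": TCP orientation; "wrist_force": force on the tool from outside, world axes, zero at the start; "ft_torque": the same for the moment, N m; "finger_gap": finger opening in m.
Only numpy, scipy, OpenCV 4.12 (cv2) and the standard library are available. Lean on these libraries where they do the work, as an engineer would, in place of code of your own. Each camera call takes 0.05 s, during which the arm holds its last target. There are 200 camera calls.

## Working session

There is one attempt and no reset: what is moved stays moved. The work goes in short steps, Python scripts to look and compute and a tool call to move; the robot and the scene stay as the last step left them, time stands still between calls to the robot, and variables do not carry over. Pictures are saved under pics/ and viewed, about 12 in all and at most 16, crops included, and the job is handed in when it is done.

Besides the shell and the picture viewer there is one more tool, called after "Request:" as a command line: name --argument value ..., lists and objects as JSON in quotes. servo_tool: Moves the arm, as the interface text tells. Its arguments: {"type":"object","properties":{"targets":{"type":"array","items":{"type":"object","properties":{"xyz":{"type":"array","items":{"type":"number"}},"twist":{"type":"array","items":{"type":"number"}},"jaw":{"type":"number"}}}},"squeeze":{"type":"number"}},"required":["targets"]}

```bash
mkdir -p pics; ls
cat > h.py <<'E'
import numpy as np, cv2
from scipy.spatial.transform import Rotation as R
from workcell import env
def rot(a):
    a=np.array(a,float)
    return a if a.shape==(3,3) else R.from_quat(a,scalar_first=True).as_matrix()
def cloud(c):
    v,u=np.mgrid[0:400,0:640]; d=c["depth"]
    p=np.stack([(u-c["cx"])/c["fx"]*d,(v-c["cy"])/c["fy"]*d,d],-1)
    return p@rot(c["attitude"]).T+np.array(c["eye"])
def plane(c,u,v,z):
    r=rot(c["attitude"])@np.array([(u-c["cx"])/c["fx"],(v-c["cy"])/c["fy"],1]); e=np.array(c["eye"])
    return e+r*(z-e[2])/r[2]
def save(c,n): cv2.imwrite("pics/"+n,c["color"][:,:,::-1])
E
python3 - <<'E'
from h import *
import pickle
print(env.get_state())
for n in("top","side"):
    c=env.read_camera(n); pickle.dump(c,open(n+".pkl","wb")); save(c,n+"0.png"); print(n,c["eye"],c["attitude"],c["fx"],c["cx"],c["cy"])
E
```

```text
pics
{'clock': 0.0, 'joint_pos': array([9.68400042e-01, 3.13992303e-01, 4.49527906e-02, 1.30358567e+00,
       1.36180447e-05, 1.43122071e+00]), 'qvel': array([ 1.48684268e-04,  2.05110285e-03, -1.55000642e-03, -1.85626624e-03,
        5.06310419e-05, -4.47301320e-04]), 'tau': array([ 6.46738999e-05, -4.80624318e+01,  2.98532653e+01,  1.92243420e-02,
       -2.70103501e-04, -2.34168772e-05]), 'tcp_pos': array([0.25639477, 0.51404706, 0.2073028 ]), 'orientation': array([ 3.61962726e-04,  8.50433008e-01,  5.26082562e-01, -8.39764290e-04]), 'wrist_force': array([-0.20313619,  0.41364988,  0.22919649]), 'ft_torque': array([ 0.02984726, -0.00744727,  0.00375401]), 'finger_gap': 0.08566304013812663}
top [ 0.3881452  -0.01641782  1.12577032] [ 0.05994798 -0.7000182   0.71055838 -0.03856869] 444.0627746559259 319.7786423408498 201.58892157622606
side [ 0.2213276  -0.5073471   0.65925413] [-0.3783802   0.88545504 -0.24700749  0.10855918] 373.2586003882113 322.11166722905597 193.26304885506656
```

View pics/top0.png

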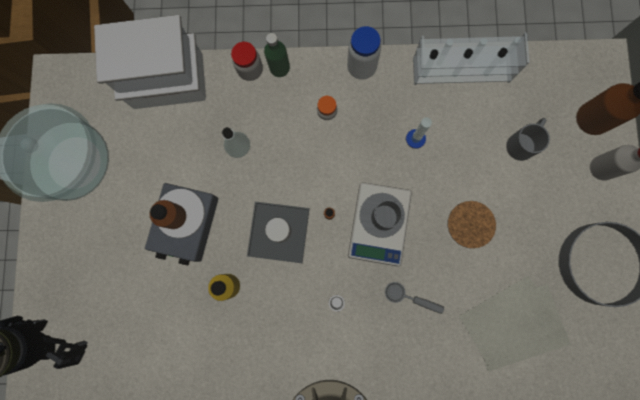

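View pics/side0.png

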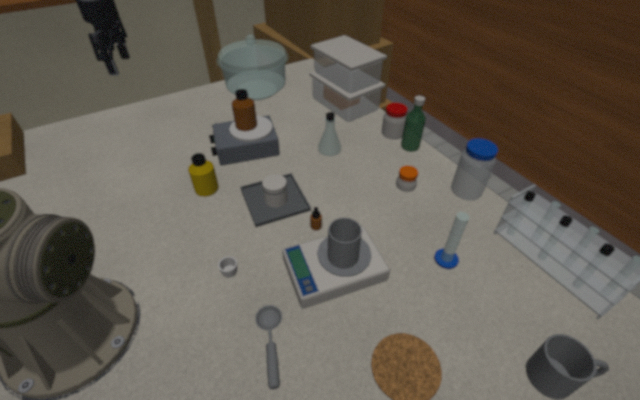

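Top view: amber bottle is at (165,213) on the stirrer (not the yellow one at 223,287 or the big brown one at 610,108). The white jar is at (277,230) in the tray, not the small cup at 336,302 or the white-bodied red/blue-capped jars. The steel beaker is at (386,215) on the balance, not the mug with a handle at 528,141. The mat is at (471,224). Flask 235,143; cylinder 417,137; dropper 329,213.

```bash
cat > m.py <<'E'
from h import *
import pickle
def band(P,c,r,z0,z1):
    return (np.hypot(P[...,0]-c[0],P[...,1]-c[1])<r)&(P[...,2]>z0)&(P[...,2]<z1)
def circ(c,m,z):
    "min enclosing circle and hull moment centre of mask, on plane z"
    v,u=np.nonzero(m)
    xy=np.array([plane(c,a,b,z)[:2] for a,b in zip(u,v)],np.float32)
    h=cv2.convexHull(xy); (e,r)=cv2.minEnclosingCircle(h); M=cv2.moments(h*1000)
    return np.round([e[0],e[1],r,M['m10']/M['m00']/1000,M['m01']/M['m00']/1000],4),len(u)
def rect(c,m,z):
    v,u=np.nonzero(m)
    xy=np.array([plane(c,a,b,z)[:2] for a,b in zip(u,v)],np.float32)
    return cv2.minAreaRect(cv2.convexHull(xy)*1000)
E
python3 - <<'E'
from m import *
T=pickle.load(open("top.pkl","rb"));S=pickle.load(open("side.pkl","rb"))
PT,PS=cloud(T),cloud(S)
px={"bottle":(160,213),"jar":(277,230),"beaker":(386,215),"mat":(471,224),"dropper":(329,213),"flask":(228,132),"cyl":(426,124),"plate":(192,212),"table":(310,150)}
for k,(u,v) in px.items(): print(k,np.round(PT[v,u],4))
px={"bottle":(241,96),"jar":(275,183),"beaker":(344,225),"mat":(406,368),"dropper":(315,212),"plate":(263,132)}
for k,(u,v) in px.items(): print(k,np.round(PS[v,u],4))
for n,C,P in(("T",T,PT),("S",S,PS)):
    b=[P[213,160],P[230,277],P[215,386],P[224,471]] if n=="T" else b0
    if n=="T": b0=b
    print(n,"jar",circ(C,band(P,b[1],.05,.055,.075),.064))
    print("beaker rim",circ(C,band(P,b[2],.06,.12,.14),.13))
    print("cap",circ(C,band(P,b[0],.05,.17,.185),.175))
    hsv=cv2.cvtColor(C["color"],cv2.COLOR_RGB2HSV)
    cork=band(P,b[3],.09,-.01,.02)&(hsv[...,1]>90)
    print("mat",circ(C,cork,.005))
    print("tray rim/all",rect(C,band(P,b[1],.13,.009,.022),.012), rect(C,band(P,b[1],.11,.003,.022)&(hsv[...,2]<110),.012))
    print("balance",rect(C,band(P,b[2],.16,.032,.046),.04)); print("pan",circ(C,band(P,b[2],.09,.046,.056),.05))
    print("plate",circ(C,band(P,b[0],.13,.064,.08)&(hsv[...,2]>150),.07)); print("stir",rect(C,band(P,b[0],.18,.052,.066),.06))
E
```

```text
bottle [0.5025 0.3595 0.177 ]
jar [0.4702 0.1183 0.0655]
beaker [ 0.5033 -0.1444  0.0552]
mat [ 0.4825 -0.3614  0.0059]
dropper [ 0.5093 -0.007   0.0648]
flask [0.6996 0.228  0.1173]
cyl [ 0.7022 -0.2327  0.1374]
plate [0.5164 0.3236 0.0705]
table [0.6824 0.0404 0.0009]
bottle [0.5001 0.3537 0.1694]
jar [0.4713 0.1137 0.0626]
beaker [ 0.5141 -0.1144  0.1082]
mat [ 0.4797 -0.3652  0.0035]
dropper [ 0.5084 -0.0109  0.0547]
plate [0.5329 0.3131 0.0694]
T jar (array([0.4721, 0.1188, 0.029 , 0.4718, 0.1191]), 450)
beaker rim (array([ 0.499 , -0.1383,  0.0325,  0.4985, -0.1385]), 148)
cap (array([0.5069, 0.3668, 0.0168, 0.5069, 0.3673]), 181)
mat (array([ 0.4826, -0.3626,  0.059 ,  0.4824, -0.3626]), 1744)
tray rim/all ((466.76556396484375, 97.8938217163086), (192.1976776123047, 140.02456665039062), 82.04512786865234) ((470.0394287109375, 122.724609375), (141.99168395996094, 140.6255340576172), 81.87776947021484)
balance ((491.733642578125, -93.17020416259766), (204.01991271972656, 188.97410583496094), 79.5096206665039)
pan (array([ 0.4868, -0.1415,  0.074 ,  0.4912, -0.135 ]), 1148)Traceback (most recent call last):
  File "<stdin>", line 19, in <module>
  File "m.py", line 9, in circ
    h=cv2.convexHull(xy); (e,r)=cv2.minEnclosingCircle(h); M=cv2.moments(h*1000)
cv2.error: OpenCV(4.12.0) /io/opencv/modules/imgproc/src/convhull.cpp:143: error: (-215:Assertion failed) total >= 0 && (depth == CV_32F || depth == CV_32S) in function 'convexHull'
```

Run:
```python
from m import *
T=pickle.load(open("top.pkl","rb"));S=pickle.load(open("side.pkl","rb"))
B,J,K,M,D=[.507,.367],[.472,.119],[.499,-.1385],[.4825,-.3625],[.509,-.009]
for n,C in(("T",T),("S",S)):
    P=cloud(C); hsv=cv2.cvtColor(C["color"],cv2.COLOR_RGB2HSV); s,v=hsv[...,1],hsv[...,2]
    def t(k,f,m,z):
        try: print(n,k,f(C,m,z))
        except Exception as e: print(n,k,"none",m.sum())
    t("jar",circ,band(P,J,.05,.055,.075),.064); t("rim",circ,band(P,K,.06,.122,.14),.13)
    t("cap",circ,band(P,B,.03,.165,.185),.175); t("mat",circ,band(P,M,.09,-.01,.02)&(s>90),.005)
    t("tray",rect,band(P,J,.095,-.005,.03)&(v<100),.010)
    t("pan",circ,band(P,K,.064,.047,.06)&(v<140),.05)
    t("balhousing",rect,band(P,[.48,-.1385],.11,.034,.06)&((v>150)|(s>80)),.04)
    t("plate",circ,band(P,[.52,.34],.075,.065,.08)&(v>130)&(s<60),.07)
    t("stir",rect,band(P,[.50,.34],.105,.053,.08),.06)
    t("dropper",circ,band(P,D,.03,.03,.08),.045)
print(np.round(R.from_quat(env.get_state()["orientation"],scalar_first=True).as_matrix(),3))
# crops
o=np.hstack([cv2.resize(T["color"][170:275,135:315],None,fx=2.2,fy=2.2),cv2.resize(T["color"][170:275,335:515],None,fx=2.2,fy=2.2)])
cv2.imwrite("pics/crop1.png",o[:,:,::-1])
```

```text
T jar (array([0.4721, 0.1188, 0.029 , 0.4718, 0.1191]), 450)
T rim (array([ 0.4984, -0.1391,  0.0322,  0.4986, -0.1388]), 138)
T cap (array([0.5069, 0.3661, 0.0175, 0.5068, 0.3662]), 194)
T mat (array([ 0.4826, -0.3626,  0.059 ,  0.4824, -0.3626]), 1744)
T tray ((470.2014465332031, 122.80872344970703), (141.5621795654297, 140.20584106445312), 81.90160369873047)
T pan (array([ 0.5052, -0.1341,  0.055 ,  0.5049, -0.1342]), 1213)
T balhousing ((413.3741455078125, -118.26560974121094), (115.69104766845703, 28.847517013549805), 79.4559326171875)
T plate (array([0.5155, 0.3556, 0.0583, 0.5155, 0.3521]), 1015)
T stir ((495.5408020019531, 358.59381103515625), (131.0103759765625, 169.25625610351562), 75.65909576416016)
T dropper (array([ 0.5127, -0.0068,  0.0138,  0.5125, -0.0065]), 97)
S jar (array([0.471 , 0.1131, 0.0329, 0.4699, 0.1132]), 360)
S rim (array([ 0.4961, -0.144 ,  0.0349,  0.4955, -0.143 ]), 268)
S cap (array([0.5052, 0.3575, 0.0238, 0.5034, 0.358 ]), 96)
S mat (array([ 0.4802, -0.3632,  0.0591,  0.481 , -0.362 ]), 3688)
S tray ((467.7594299316406, 119.65731811523438), (149.75209045410156, 140.87510681152344), 82.07271575927734)
S pan (array([ 0.503 , -0.1367,  0.0551,  0.5008, -0.1397]), 906)
S balhousing ((483.38720703125, -131.2660675048828), (114.59662628173828, 173.20013427734375), 78.87488555908203)
S plate (array([0.5149, 0.3543, 0.0581, 0.5142, 0.3503]), 423)
S stir ((493.9303894042969, 354.3285217285156), (141.55531311035156, 168.37457275390625), 75.72386169433594)
S dropper (array([ 0.5122, -0.0109,  0.0235,  0.5101, -0.0126]), 132)
[[ 0.446  0.895 -0.001]
 [ 0.895 -0.446 -0.001]
 [-0.002 -0.    -1.   ]]
```

View pics/crop1.png

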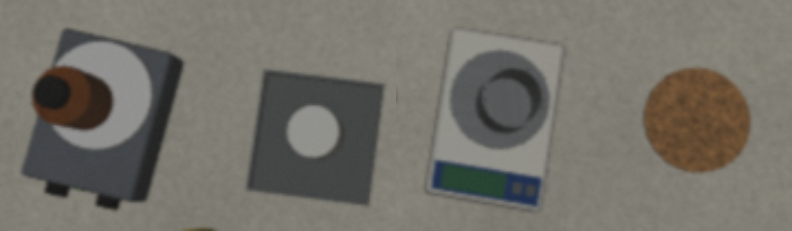

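The crop confirms the choices: amber bottle left of the plate centre, jar in the tray, beaker on the pan, and an empty mat. Order: beaker→mat, jar→pan, bottle→tray, beaker→plate. First I turn the tool so that its x is world +y and head for the beaker.

Request:
servo_tool --targets '[{"xyz": [-0.02,0.02,-0.005],"twist": [0,0,-0.06],"jaw": 1},{"xyz": [-0.045,0.048,-0.01],"twist": [0,0,-0.14],"jaw": 1},{"xyz": [-0.07,0.075,-0.015],"twist": [0,0,-0.22],"jaw": 1},{"xyz": [-0.095,0.1,-0.02],"twist": [0,0,-0.3],"jaw": 1},{"xyz": [-0.12,0.127,-0.02],"twist": [0,0,-0.38],"jaw": 1},{"xyz": [-0.145,0.154,-0.02],"twist": [0,0,-0.44],"jaw": 1},{"xyz": [-0.17,0.18,-0.02],"twist": [0,0,-0.463],"jaw": 1},{"xyz": [-0.195,0.206,-0.02],"twist": [0,0,-0.463],"jaw": 1},{"xyz": [-0.22,0.232,-0.02],"twist": [0,0,-0.463],"jaw": 1},{"xyz": [-0.245,0.258,-0.02],"twist": [0,0,-0.463],"jaw": 1},{"xyz": [-0.265,0.282,-0.02],"twist": [0,0,-0.463],"jaw": 1},{"xyz": [-0.285,0.305,-0.02],"twist": [0,0,-0.463],"jaw": 1}]' --squeeze 40

```text
clock: 1.1
tcp_pos: [0.4025, 0.1216, 0.228]
orientation: [-0.0, 0.707, 0.707, -0.0]
wrist_force: [0.6, -0.3, 0.0]
finger_gap: 0.0853
```

Request:
servo_tool --targets '[{"xyz": [-0.02,0.008,0],"jaw": 1},{"xyz": [-0.05,0.018,0],"jaw": 1},{"xyz": [-0.08,0.03,0],"jaw": 1},{"xyz": [-0.11,0.041,0],"jaw": 1},{"xyz": [-0.14,0.052,0],"jaw": 1},{"xyz": [-0.17,0.063,0],"jaw": 1},{"xyz": [-0.2,0.074,0],"jaw": 1},{"xyz": [-0.225,0.083,0],"jaw": 1},{"xyz": [-0.245,0.09,0],"jaw": 1},{"xyz": [-0.261,0.096,0],"jaw": 1},{"xyz": [-0.261,0.096,0],"jaw": 1},{"xyz": [-0.261,0.096,0],"jaw": 1}]'

```text
schema error: expected keys xyz, twist, jaw
```

Run:
```python
from m import *
print(env.get_state()["tcp_pos"])
C=env.read_camera("wrist"); save(C,"w1.png"); P=cloud(C); print(C["eye"])
m=band(P,[.499,-.1385],.06,.122,.14); print(m.sum())
if m.sum()>20: print(circ(C,m,.13))
m=band(P,[.505,-.134],.08,.045,.055); print(m.sum())
```

```text
[0.40246065 0.12156595 0.22804064]
[0.32209697 0.12071519 0.39284452]
1137
(array([ 0.4952, -0.1362,  0.0351,  0.4946, -0.1367]), 1137)
2593
```

View pics/w1.png

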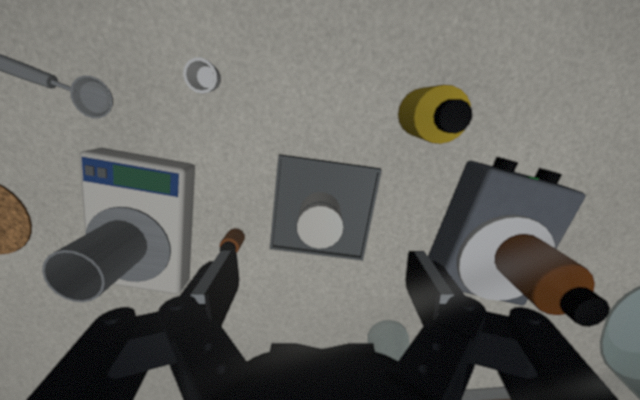

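The move was refused because the twist key was missing. The wrist view from here shows the jar at (320,227), beaker rim at (75,275), dropper at (232,240) and bottle cap at (585,305). I resend the move with twist.

Request:
servo_tool --targets '[{"xyz": [-0.02,0.008,0],"twist": [0,0,0],"jaw": 1},{"xyz": [-0.05,0.018,0],"twist": [0,0,0],"jaw": 1},{"xyz": [-0.08,0.03,0],"twist": [0,0,0],"jaw": 1},{"xyz": [-0.11,0.041,0],"twist": [0,0,0],"jaw": 1},{"xyz": [-0.14,0.052,0],"twist": [0,0,0],"jaw": 1},{"xyz": [-0.17,0.063,0],"twist": [0,0,0],"jaw": 1},{"xyz": [-0.2,0.074,0],"twist": [0,0,0],"jaw": 1},{"xyz": [-0.225,0.083,0],"twist": [0,0,0],"jaw": 1},{"xyz": [-0.245,0.09,0],"twist": [0,0,0],"jaw": 1},{"xyz": [-0.261,0.096,0],"twist": [0,0,0],"jaw": 1},{"xyz": [-0.261,0.096,0],"twist": [0,0,0],"jaw": 1},{"xyz": [-0.261,0.096,0],"twist": [0,0,0],"jaw": 1}]'

```text
clock: 2.15
tcp_pos: [0.4983, -0.1378, 0.2276]
orientation: [-0.001, 0.707, 0.707, -0.0]
wrist_force: [0.4, 0.5, 0.0]
finger_gap: 0.0858
```

Run:
```python
from m import *
print(env.get_state()["tcp_pos"])
C=env.read_camera("wrist"); P=cloud(C)
hsv=cv2.cvtColor(C["color"],cv2.COLOR_RGB2HSV); s,v=hsv[...,1],hsv[...,2]
print("rim",circ(C,band(P,[.499,-.1385],.045,.12,.14),.13))
print("pan",circ(C,band(P,[.505,-.134],.064,.047,.056)&(v<140),.05))
```

```text
[ 0.4982741  -0.1377897   0.22760216]
rim (array([ 0.4964, -0.141 ,  0.0325,  0.4964, -0.1411]), 896)
pan (array([ 0.5032, -0.1362,  0.0547,  0.4998, -0.1354]), 3751)
```

Request:
servo_tool --targets '[{"xyz": [-0.002,-0.001,0.015],"twist": [0,0,0],"jaw": 1},{"xyz": [-0.002,-0.001,0.04],"twist": [0,0,0],"jaw": 1},{"xyz": [-0.002,-0.001,0.065],"twist": [0,0,0],"jaw": 1},{"xyz": [-0.002,-0.001,0.09],"twist": [0,0,0],"jaw": 1},{"xyz": [-0.002,-0.001,0.11],"twist": [0,0,0],"jaw": 1},{"xyz": [-0.002,-0.001,0.13],"twist": [0,0,0],"jaw": 1},{"xyz": [-0.002,-0.001,0.145],"twist": [0,0,0],"jaw": 1},{"xyz": [-0.002,-0.001,0.152],"twist": [0,0,0],"jaw": 1},{"xyz": [-0.002,-0.001,0.152],"twist": [0,0,0],"jaw": 1}]'

```text
clock: 2.95
tcp_pos: [0.4959, -0.1378, 0.0748]
orientation: [-0.002, 0.706, 0.708, -0.0]
wrist_force: [-0.0, 0.3, 0.1]
finger_gap: 0.0854
```

Request:
servo_tool --targets '[{"xyz": [0,0,0],"twist": [0,0,0],"jaw": 0.8},{"xyz": [0,0,0],"twist": [0,0,0],"jaw": 0.7},{"xyz": [0,0,0],"twist": [0,0,0],"jaw": 0.5},{"xyz": [0,0,0],"twist": [0,0,0],"jaw": 0.4},{"xyz": [0,0,0],"twist": [0,0,0],"jaw": 0.3},{"xyz": [0,0,0],"twist": [0,0,0],"jaw": 0.3},{"xyz": [0,0,0],"twist": [0,0,0],"jaw": 0.3},{"xyz": [0,0,0],"twist": [0,0,0],"jaw": 0.3}]' --squeeze 40

```text
clock: 3.62
tcp_pos: [0.4985, -0.1398, 0.0778]
orientation: [0.001, 0.707, 0.707, 0.001]
wrist_force: [-0.4, 0.0, 6.6]
finger_gap: 0.0637
```

Request:
servo_tool --targets '[{"xyz": [0,0,-0.008],"twist": [0,0,0],"jaw": 0.3},{"xyz": [0,0,-0.022],"twist": [0,0,0],"jaw": 0.3},{"xyz": [0,0,-0.038],"twist": [0,0,0],"jaw": 0.3},{"xyz": [-0.012,-0.001,-0.05],"twist": [0,0,0],"jaw": 0.3},{"xyz": [-0.036,-0.003,-0.055],"twist": [0,0,0],"jaw": 0.3},{"xyz": [-0.064,-0.005,-0.055],"twist": [0,0,0],"jaw": 0.3},{"xyz": [-0.096,-0.007,-0.055],"twist": [0,0,0],"jaw": 0.3},{"xyz": [-0.13,-0.01,-0.055],"twist": [0,0,0],"jaw": 0.3},{"xyz": [-0.164,-0.012,-0.055],"twist": [0,0,0],"jaw": 0.3},{"xyz": [-0.194,-0.014,-0.055],"twist": [0,0,0],"jaw": 0.3},{"xyz": [-0.215,-0.016,-0.05],"twist": [0,0,0],"jaw": 0.3},{"xyz": [-0.2235,-0.016,-0.035],"twist": [0,0,0],"jaw": 0.3}]'

```text
clock: 4.62
tcp_pos: [0.4823, -0.3682, 0.1135]
orientation: [0.003, 0.708, 0.706, -0.0]
wrist_force: [0.5, -0.4, -1.4]
finger_gap: 0.0638
```

Run:
```python
from m import *
s=env.get_state();print(s["tcp_pos"],s["finger_gap"],s["wrist_force"])
C=env.read_camera("wrist"); P=cloud(C); save(C,"w2.png")
hsv=cv2.cvtColor(C["color"],cv2.COLOR_RGB2HSV)
m=band(P,[.4825,-.3625],.08,-.01,.015)&(hsv[...,1]>90);print("mat",circ(C,m,.005))
C=env.read_camera("side"); P=cloud(C); save(C,"s2.png")
m=band(P,[.4825,-.3625],.05,.04,.16); print(P[m][:,2].min(),P[m][:,2].max())
```

```text
[ 0.48227134 -0.36818011  0.11352312] 0.06383387546714168 [ 0.50118321 -0.41358323 -1.398505  ]
mat (array([ 0.4803, -0.3639,  0.0586,  0.4715, -0.3631]), 6375)
0.07972329386001176 0.15999246484545077
```

View pics/w2.png

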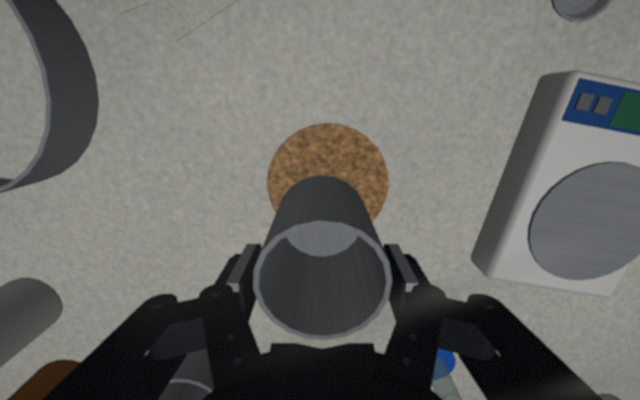

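Request:
servo_tool --targets '[{"xyz": [0,0,0.012],"twist": [0,0,0],"jaw": 0.3},{"xyz": [0,0,0.03],"twist": [0,0,0],"jaw": 0.3},{"xyz": [0,0,0.046],"twist": [0,0,0],"jaw": 0.3},{"xyz": [0,0,0.058],"twist": [0,0,0],"jaw": 0.3},{"xyz": [0,0,0.066],"twist": [0,0,0],"jaw": 0.3},{"xyz": [0,0,0.07],"twist": [0,0,0],"jaw": 0.3},{"xyz": [0,0,0.072],"twist": [0,0,0],"jaw": 0.3},{"xyz": [0,0,0.072],"twist": [0,0,0],"jaw": 0.3},{"xyz": [0,0,0.072],"twist": [0,0,0],"jaw": 0.3}]'

```text
clock: 5.47
tcp_pos: [0.482, -0.3633, 0.0401]
orientation: [0.001, 0.707, 0.707, 0.0]
wrist_force: [-0.2, 0.4, -1.7]
finger_gap: 0.0639
```

Request:
servo_tool --targets '[{"xyz": [0,0,0.002],"twist": [0,0,0],"jaw": 0.3},{"xyz": [0,0,0.004],"twist": [0,0,0],"jaw": 0.3},{"xyz": [0,0,0.005],"twist": [0,0,0],"jaw": 0.3},{"xyz": [0,0,0.005],"twist": [0,0,0],"jaw": 0.3},{"xyz": [0,0,0.005],"twist": [0,0,0],"jaw": 0.3}]'

```text
clock: 5.88
tcp_pos: [0.4814, -0.3631, 0.0341]
orientation: [-0.0, 0.707, 0.707, 0.0]
wrist_force: [-0.4, -0.4, -1.1]
finger_gap: 0.0634
```

Request:
servo_tool --targets '[{"xyz": [0,0,0.001],"twist": [0,0,0],"jaw": 0.3},{"xyz": [0,0,0.002],"twist": [0,0,0],"jaw": 0.3},{"xyz": [0,0,0.002],"twist": [0,0,0],"jaw": 0.3},{"xyz": [0,0,0.002],"twist": [0,0,0],"jaw": 0.3}]'

```text
clock: 6.22
tcp_pos: [0.4817, -0.3633, 0.0329]
orientation: [0.0, 0.707, 0.707, 0.0]
wrist_force: [-1.2, 0.2, 4.1]
finger_gap: 0.0639
```

Contact. Open, then rise.

Request:
servo_tool --targets '[{"xyz": [0,0,0],"twist": [0,0,0],"jaw": 0.8},{"xyz": [0,0,0],"twist": [0,0,0],"jaw": 0.9},{"xyz": [0,0,0],"twist": [0,0,0],"jaw": 1},{"xyz": [0,0,0],"twist": [0,0,0],"jaw": 1},{"xyz": [0,0,0],"twist": [0,0,0],"jaw": 1},{"xyz": [0,0,-0.01],"twist": [0,0,0],"jaw": 1},{"xyz": [0,0,-0.035],"twist": [0,0,0],"jaw": 1},{"xyz": [0,0,-0.065],"twist": [0,0,0],"jaw": 1},{"xyz": [0,0,-0.1],"twist": [0,0,0],"jaw": 1},{"xyz": [0,0,-0.135],"twist": [0,0,0],"jaw": 1},{"xyz": [0.01,0,-0.16],"twist": [0,0,0],"jaw": 1},{"xyz": [0.035,0,-0.165],"twist": [0,0,0],"jaw": 1}]'

```text
clock: 7.22
tcp_pos: [0.4837, -0.3321, 0.2034]
orientation: [0.005, 0.708, 0.706, -0.0]
wrist_force: [0.7, -0.1, 0.3]
finger_gap: 0.0855
```

```bash
cat > look.py <<'E'
from m import *
import sys
s=env.get_state();print(s["tcp_pos"],s["finger_gap"])
B,J,K,M=[.507,.367],[.472,.119],[.505,-.134],[.4825,-.3625]
for n in sys.argv[1:]:
    C=env.read_camera(n); P=cloud(C); pickle.dump(C,open(n+"_l.pkl","wb"))
    hsv=cv2.cvtColor(C["color"],cv2.COLOR_RGB2HSV); ss,v=hsv[...,1],hsv[...,2]
    def t(k,m,z):
        try: print(n,k,*circ(C,m,z))
        except Exception: print(n,k,"none")
    t("mat rim",band(P,M,.05,.077,.095),.085)
    t("mat cork",band(P,M,.08,-.01,.015)&(ss>90),.005)
    t("pan",band(P,K,.064,.047,.056)&(v<140),.05)
    t("pan jar",band(P,K,.05,.1,.12),.11)
    t("tray jar",band(P,J,.05,.055,.075),.064)
    t("tray cap",band(P,J,.05,.1,.12),.109)
    t("plate",band(P,[.515,.354],.075,.065,.08)&(v>130)&(ss<60),.07)
    t("plate cap",band(P,B,.03,.165,.185),.175)
    t("plate rim",band(P,[.515,.354],.05,.142,.16),.15)
E
python3 look.py wrist top
```

```text
[ 0.48365965 -0.3320955   0.20340338] 0.08547542644990776
wrist mat rim [ 0.4801 -0.3645  0.0321  0.4802 -0.3644] 726
wrist mat cork [ 0.4802 -0.364   0.0583  0.477  -0.3624] 3090
wrist pan [ 0.5031 -0.1375  0.0553  0.5032 -0.1374] 6927
wrist pan jar none
wrist tray jar none
wrist tray cap none
wrist plate none
wrist plate cap none
wrist plate rim none
top mat rim [ 0.4801 -0.3615  0.0317  0.471  -0.3607] 81
top mat cork [ 0.4822 -0.3628  0.0591  0.4796 -0.3581] 679
top pan [ 0.505  -0.134   0.055   0.5047 -0.1341] 1531
top pan jar none
top tray jar [0.4721 0.1188 0.029  0.4719 0.1191] 448
top tray cap none
top plate [0.5156 0.3555 0.0587 0.5156 0.3523] 1054
top plate cap [0.5062 0.3661 0.0178 0.5067 0.3662] 194
top plate rim [0.5058 0.3655 0.0305 0.506  0.3655] 342
```

Beaker is parked on the mat, within 2 mm of its centre. Next: the jar.

Request:
servo_tool --targets '[{"xyz": [0.03,0,0],"twist": [0,0,0],"jaw": 1},{"xyz": [0.07,0,0],"twist": [0,0,0],"jaw": 1},{"xyz": [0.11,-0.002,0],"twist": [0,0,0],"jaw": 1},{"xyz": [0.15,-0.003,0],"twist": [0,0,0],"jaw": 1},{"xyz": [0.19,-0.004,0],"twist": [0,0,0],"jaw": 1},{"xyz": [0.23,-0.005,0],"twist": [0,0,0],"jaw": 1},{"xyz": [0.27,-0.006,0],"twist": [0,0,0],"jaw": 1},{"xyz": [0.31,-0.007,0],"twist": [0,0,0],"jaw": 1},{"xyz": [0.35,-0.008,0],"twist": [0,0,0],"jaw": 1},{"xyz": [0.39,-0.009,0],"twist": [0,0,0],"jaw": 1},{"xyz": [0.425,-0.01,0],"twist": [0,0,0],"jaw": 1},{"xyz": [0.446,-0.0105,0],"twist": [0,0,0],"jaw": 1}]'

```text
clock: 8.32
tcp_pos: [0.4702, 0.1208, 0.1972]
orientation: [-0.0, 0.706, 0.708, 0.0]
wrist_force: [-0.2, -0.5, -0.4]
finger_gap: 0.0857
```

Request:
servo_tool --targets '[{"xyz": [0,0,0.01],"twist": [0,0,0],"jaw": 1},{"xyz": [0,0,0.025],"twist": [0,0,0],"jaw": 1},{"xyz": [0,0,0.045],"twist": [0,0,0],"jaw": 1},{"xyz": [0,0,0.055],"twist": [0,0,0],"jaw": 1},{"xyz": [0,0,0.055],"twist": [0,0,0],"jaw": 1}]'

```text
clock: 8.73
tcp_pos: [0.4689, 0.117, 0.1395]
orientation: [-0.002, 0.707, 0.707, -0.002]
wrist_force: [-0.9, 0.6, 0.1]
finger_gap: 0.0855
```

```bash
python3 look.py wrist|grep -v none
```

```text
[0.46886736 0.11696038 0.1394768 ] 0.08552846353800643
wrist pan [ 0.5023 -0.1337  0.0557  0.5026 -0.1339] 9540
wrist tray jar [0.4696 0.1176 0.0293 0.4696 0.1175] 3229
wrist plate [0.5134 0.3527 0.0593 0.5135 0.3462] 6940
```

Request:
servo_tool --targets '[{"xyz": [0.001,0.001,0.015],"twist": [0,0,0],"jaw": 1},{"xyz": [0.001,0.001,0.038],"twist": [0,0,0],"jaw": 1},{"xyz": [0.001,0.001,0.062],"twist": [0,0,0],"jaw": 1},{"xyz": [0.001,0.001,0.085],"twist": [0,0,0],"jaw": 1},{"xyz": [0.001,0.001,0.105],"twist": [0,0,0],"jaw": 1},{"xyz": [0.001,0.001,0.118],"twist": [0,0,0],"jaw": 1},{"xyz": [0.001,0.001,0.122],"twist": [0,0,0],"jaw": 1},{"xyz": [0.001,0.001,0.122],"twist": [0,0,0],"jaw": 1}]'

```text
clock: 9.45
tcp_pos: [0.4718, 0.1184, 0.02]
orientation: [-0.0, 0.707, 0.707, -0.0]
wrist_force: [-0.1, 0.1, 0.7]
finger_gap: 0.0854
```

Request:
servo_tool --targets '[{"xyz": [0,0,0],"twist": [0,0,0],"jaw": 0.8},{"xyz": [0,0,0],"twist": [0,0,0],"jaw": 0.7},{"xyz": [0,0,0],"twist": [0,0,0],"jaw": 0.5},{"xyz": [0,0,0],"twist": [0,0,0],"jaw": 0.4},{"xyz": [0,0,0],"twist": [0,0,0],"jaw": 0.3},{"xyz": [0,0,0],"twist": [0,0,0],"jaw": 0.3},{"xyz": [0,0,0],"twist": [0,0,0],"jaw": 0.3},{"xyz": [0,0,0],"twist": [0,0,0],"jaw": 0.3}]'

```text
clock: 10.12
tcp_pos: [0.4733, 0.1187, 0.0219]
orientation: [0.001, 0.707, 0.707, 0.001]
wrist_force: [-1.9, -0.6, 6.7]
finger_gap: 0.0565
```

Request:
servo_tool --targets '[{"xyz": [0,0,-0.008],"twist": [0,0,0],"jaw": 0.3},{"xyz": [0,0,-0.025],"twist": [0,0,0],"jaw": 0.3},{"xyz": [0,0,-0.048],"twist": [0,0,0],"jaw": 0.3},{"xyz": [-0.004,0,-0.072],"twist": [0,0,0],"jaw": 0.3},{"xyz": [-0.014,0.002,-0.092],"twist": [0,0,0],"jaw": 0.3},{"xyz": [-0.034,0.004,-0.105],"twist": [0,0,0],"jaw": 0.3},{"xyz": [-0.06,0.008,-0.11],"twist": [0,0,0],"jaw": 0.3},{"xyz": [-0.09,0.012,-0.11],"twist": [0,0,0],"jaw": 0.3},{"xyz": [-0.12,0.016,-0.11],"twist": [0,0,0],"jaw": 0.3},{"xyz": [-0.15,0.02,-0.11],"twist": [0,0,0],"jaw": 0.3},{"xyz": [-0.18,0.024,-0.11],"twist": [0,0,0],"jaw": 0.3},{"xyz": [-0.21,0.028,-0.11],"twist": [0,0,0],"jaw": 0.3}]'

```text
clock: 11.12
tcp_pos: [0.5, -0.0925, 0.1312]
orientation: [0.0, 0.707, 0.707, 0.0]
wrist_force: [0.7, 0.2, -0.4]
finger_gap: 0.0565
```

Request:
servo_tool --targets '[{"xyz": [-0.022,0.003,0],"twist": [0,0,0],"jaw": 0.3},{"xyz": [-0.037,0.0045,0.004],"twist": [0,0,0],"jaw": 0.3},{"xyz": [-0.0445,0.0045,0.014],"twist": [0,0,0],"jaw": 0.3},{"xyz": [-0.0445,0.0045,0.03],"twist": [0,0,0],"jaw": 0.3},{"xyz": [-0.0445,0.0045,0.042],"twist": [0,0,0],"jaw": 0.3},{"xyz": [-0.0445,0.0045,0.05],"twist": [0,0,0],"jaw": 0.3},{"xyz": [-0.0445,0.0045,0.054],"twist": [0,0,0],"jaw": 0.3},{"xyz": [-0.0445,0.0045,0.054],"twist": [0,0,0],"jaw": 0.3},{"xyz": [-0.0445,0.0045,0.054],"twist": [0,0,0],"jaw": 0.3}]'

```text
clock: 11.87
tcp_pos: [0.5046, -0.1352, 0.0764]
orientation: [-0.0, 0.707, 0.707, 0.0]
wrist_force: [-0.5, -0.0, -1.2]
finger_gap: 0.0565
```

```bash
python3 look.py wrist|grep -v none
python3 - <<'E'
from m import *
C=env.read_camera("side");save(C,"s3.png"); cv2.imwrite("pics/s3c.png",cv2.resize(C["color"][150:380,220:460],None,fx=2.4,fy=2.4)[:,:,::-1])
E
```

```text
[ 0.50455691 -0.13520987  0.0764287 ] 0.056515560563428185
wrist mat cork [ 0.4808 -0.3609  0.0593  0.4808 -0.3525] 7517
wrist pan [ 0.5028 -0.1361  0.0545  0.49   -0.1361] 8315
wrist pan jar [ 0.5028 -0.1362  0.045   0.5036 -0.136 ] 11129
```

View pics/s3c.png

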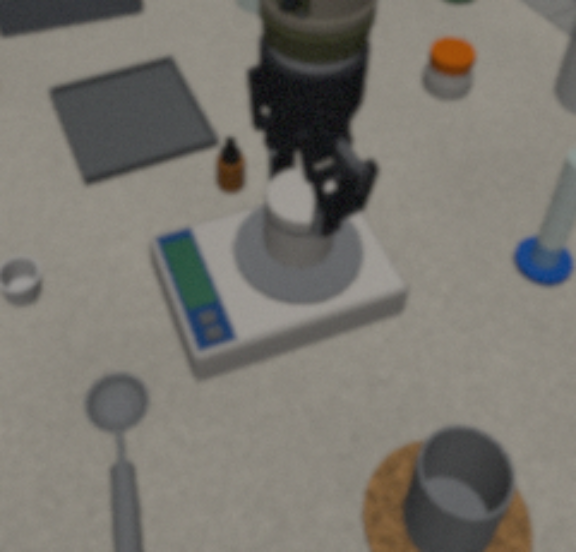

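The jar (crop 297,220) hangs upright over the centre of the pan, and the dropper is untouched. Lower it to contact.

Request:
servo_tool --targets '[{"xyz": [0,0,0.003],"twist": [0,0,0],"jaw": 0.3},{"xyz": [0,0,0.005],"twist": [0,0,0],"jaw": 0.3},{"xyz": [0,0,0.007],"twist": [0,0,0],"jaw": 0.3},{"xyz": [0,0,0.008],"twist": [0,0,0],"jaw": 0.3},{"xyz": [0,0,0.008],"twist": [0,0,0],"jaw": 0.3},{"xyz": [0,0,0.008],"twist": [0,0,0],"jaw": 0.3}]'

```text
clock: 12.47
tcp_pos: [0.5044, -0.1356, 0.0681]
orientation: [-0.0, 0.707, 0.707, 0.0]
wrist_force: [-0.1, 0.3, -0.3]
finger_gap: 0.0564
```

Request:
servo_tool --targets '[{"xyz": [0,0,0.001],"twist": [0,0,0],"jaw": 0.3},{"xyz": [0,0,0.0015],"twist": [0,0,0],"jaw": 0.3},{"xyz": [0,0,0.0015],"twist": [0,0,0],"jaw": 0.3},{"xyz": [0,0,0.0015],"twist": [0,0,0],"jaw": 0.3}]'

```text
clock: 12.8
tcp_pos: [0.5045, -0.1357, 0.0679]
orientation: [0.0, 0.707, 0.707, 0.0]
wrist_force: [-4.3, 1.7, 8.1]
finger_gap: 0.0566
```

Request:
servo_tool --targets '[{"xyz": [0,0,0],"twist": [0,0,0],"jaw": 0.8},{"xyz": [0,0,0],"twist": [0,0,0],"jaw": 0.9},{"xyz": [0,0,0],"twist": [0,0,0],"jaw": 1},{"xyz": [0,0,0],"twist": [0,0,0],"jaw": 1},{"xyz": [0,0,0],"twist": [0,0,0],"jaw": 1},{"xyz": [0,0,-0.01],"twist": [0,0,0],"jaw": 1},{"xyz": [0,0,-0.035],"twist": [0,0,0],"jaw": 1},{"xyz": [0,0,-0.065],"twist": [0,0,0],"jaw": 1},{"xyz": [0,0,-0.1],"twist": [0,0,0],"jaw": 1},{"xyz": [0,0,-0.135],"twist": [0,0,0],"jaw": 1},{"xyz": [0,0,-0.155],"twist": [0,0,0],"jaw": 1},{"xyz": [0,0,-0.16],"twist": [0,0,0],"jaw": 1}]'

```text
clock: 13.8
tcp_pos: [0.5065, -0.1365, 0.232]
orientation: [0.004, 0.707, 0.707, 0.001]
wrist_force: [0.0, -0.3, 0.0]
finger_gap: 0.0855
```

Request:
servo_tool --targets '[{"xyz": [0.02,0,0],"twist": [0,0,0],"jaw": 1},{"xyz": [0.05,-0.003,0],"twist": [0,0,0],"jaw": 1},{"xyz": [0.09,-0.006,0],"twist": [0,0,0],"jaw": 1},{"xyz": [0.13,-0.009,0],"twist": [0,0,0],"jaw": 1},{"xyz": [0.17,-0.012,0],"twist": [0,0,0],"jaw": 1},{"xyz": [0.21,-0.015,0],"twist": [0,0,0],"jaw": 1},{"xyz": [0.25,-0.018,0],"twist": [0,0,0],"jaw": 1},{"xyz": [0.29,-0.02,0],"twist": [0,0,0],"jaw": 1},{"xyz": [0.33,-0.02,0],"twist": [0,0,0],"jaw": 1},{"xyz": [0.365,-0.02,0],"twist": [0,0,0],"jaw": 1},{"xyz": [0.39,-0.02,0],"twist": [0,0,0],"jaw": 1},{"xyz": [0.4,-0.02,0],"twist": [0,0,0],"jaw": 1}]'

```text
clock: 14.8
tcp_pos: [0.4835, 0.2675, 0.226]
orientation: [-0.001, 0.706, 0.708, -0.0]
wrist_force: [-0.1, -0.5, 0.7]
finger_gap: 0.0855
```

```bash
python3 look.py wrist top|grep -v none
```

```text
[0.48350363 0.26754783 0.22599778] 0.08546012944408268
wrist pan [ 0.5059 -0.1256  0.054   0.5114 -0.107 ] 2228
wrist plate [0.5135 0.3533 0.0595 0.5112 0.3493] 4113
wrist plate cap [0.5036 0.3636 0.0186 0.5032 0.364 ] 1291
wrist plate rim [0.5021 0.363  0.0294 0.5011 0.3618] 1854
top mat rim [ 0.4828 -0.3609  0.0333  0.4823 -0.3612] 158
top mat cork [ 0.4822 -0.3626  0.0589  0.4821 -0.3608] 916
top pan [ 0.5052 -0.1341  0.055   0.5048 -0.1342] 996
top pan jar [ 0.5031 -0.1341  0.0293  0.5031 -0.1344] 499
top plate [0.5155 0.3553 0.0588 0.5116 0.3427] 434
```

Request:
servo_tool --targets '[{"xyz": [0.03,0.006,0],"twist": [0,0,0],"jaw": 1},{"xyz": [0.06,0.013,0],"twist": [0,0,0],"jaw": 1},{"xyz": [0.085,0.018,0],"twist": [0,0,0],"jaw": 1},{"xyz": [0.101,0.021,0],"twist": [0,0,0],"jaw": 1},{"xyz": [0.101,0.021,0],"twist": [0,0,0],"jaw": 1},{"xyz": [0.101,0.021,0],"twist": [0,0,0],"jaw": 1}]'

```text
clock: 15.4
tcp_pos: [0.5056, 0.364, 0.2261]
orientation: [0.0, 0.707, 0.707, -0.001]
wrist_force: [0.4, -0.5, 0.9]
finger_gap: 0.0855
```

```bash
python3 look.py wrist|grep plate
python3 - <<'E'
import pickle;from h import *
save(pickle.load(open("wrist_l.pkl","rb")),"w4.png")
E
```

```text
wrist plate [0.5136 0.3539 0.0594 0.513  0.3539] 3949
wrist plate cap [0.5037 0.3665 0.0174 0.5038 0.3664] 1301
wrist plate rim [0.5028 0.3662 0.0294 0.503  0.3664] 1856
```

View pics/w4.png

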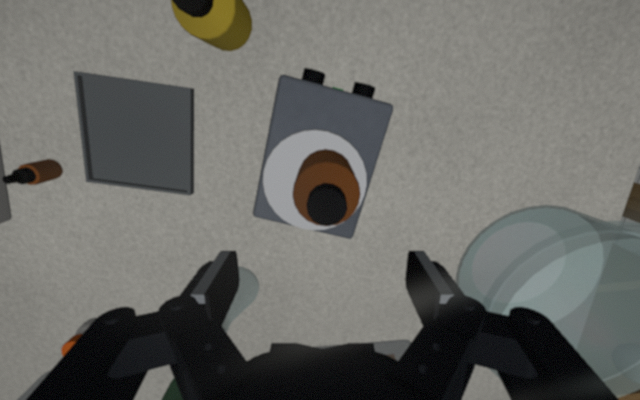

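The bottle cap is at (326,205), between the jaws in y, and the yellow look-alike is separate at (215,15). Descend and grip.

Request:
servo_tool --targets '[{"xyz": [0.001,0,0.012],"twist": [0,0,0],"jaw": 1},{"xyz": [0.001,0,0.03],"twist": [0,0,0],"jaw": 1},{"xyz": [0.001,0,0.05],"twist": [0,0,0],"jaw": 1},{"xyz": [0.001,0,0.07],"twist": [0,0,0],"jaw": 1},{"xyz": [0.001,0,0.09],"twist": [0,0,0],"jaw": 1},{"xyz": [0.001,0,0.107],"twist": [0,0,0],"jaw": 1},{"xyz": [0.001,0,0.116],"twist": [0,0,0],"jaw": 1},{"xyz": [0.001,0,0.12],"twist": [0,0,0],"jaw": 1},{"xyz": [0.001,0,0.12],"twist": [0,0,0],"jaw": 1}]'

```text
clock: 16.2
tcp_pos: [0.5051, 0.365, 0.1063]
orientation: [-0.0, 0.708, 0.707, -0.001]
wrist_force: [-0.1, -0.1, 0.7]
finger_gap: 0.085
```

Request:
servo_tool --targets '[{"xyz": [0,0,0],"twist": [0,0,0],"jaw": 0.8},{"xyz": [0,0,0],"twist": [0,0,0],"jaw": 0.7},{"xyz": [0,0,0],"twist": [0,0,0],"jaw": 0.5},{"xyz": [0,0,0],"twist": [0,0,0],"jaw": 0.4},{"xyz": [0,0,0],"twist": [0,0,0],"jaw": 0.3},{"xyz": [0,0,0],"twist": [0,0,0],"jaw": 0.3},{"xyz": [0,0,0],"twist": [0,0,0],"jaw": 0.3},{"xyz": [0,0,0],"twist": [0,0,0],"jaw": 0.3}]' --squeeze 50

```text
clock: 16.87
tcp_pos: [0.5065, 0.3669, 0.109]
orientation: [0.001, 0.707, 0.707, 0.002]
wrist_force: [-0.8, -0.1, 5.0]
finger_gap: 0.0587
```

Request:
servo_tool --targets '[{"xyz": [0,0,-0.004],"twist": [0,0,0],"jaw": 0.3},{"xyz": [0,0,-0.01],"twist": [0,0,0],"jaw": 0.3},{"xyz": [0,0,-0.015],"twist": [0,0,0],"jaw": 0.3},{"xyz": [0,0,-0.015],"twist": [0,0,0],"jaw": 0.3},{"xyz": [0,0,-0.015],"twist": [0,0,0],"jaw": 0.3}]'

```text
clock: 17.28
tcp_pos: [0.5056, 0.3666, 0.1221]
orientation: [0.0, 0.707, 0.707, 0.0]
wrist_force: [0.1, 0.3, -3.9]
finger_gap: 0.0583
```

Run:
```python
from m import *
s=env.get_state();print(s["tcp_pos"],s["finger_gap"],s["wrist_force"])
C=env.read_camera("side");c=env.read_camera("wrist")
a=cv2.resize(C["color"][60:180,190:310],(480,480)); b=cv2.resize(c["color"][200:400,220:420],(320,320))
cv2.imwrite("pics/s5.png",np.hstack([a,np.vstack([b,np.zeros((160,320,3),np.uint8)])])[:,:,::-1])
```

```text
[0.50560746 0.36658575 0.12210479] 0.0583227373645883 [ 0.12088593  0.31567378 -3.85739931]
```

View pics/s5.png

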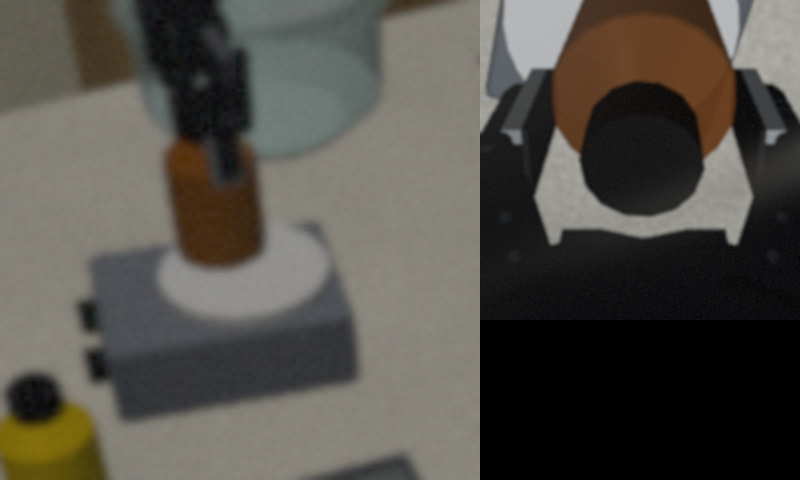

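The bottle is held upright and off the plate, with a 3.9 N load. The wide part of the body is between the pads. I carry it low and smoothly to the tray.

Request:
servo_tool --targets '[{"xyz": [-0.005,-0.001,-0.004],"twist": [0,0,0],"jaw": 0.3},{"xyz": [-0.016,-0.003,-0.008],"twist": [0,0,0],"jaw": 0.3},{"xyz": [-0.034,-0.005,-0.01],"twist": [0,0,0],"jaw": 0.3},{"xyz": [-0.056,-0.008,-0.01],"twist": [0,0,0],"jaw": 0.3},{"xyz": [-0.082,-0.012,-0.01],"twist": [0,0,0],"jaw": 0.3},{"xyz": [-0.11,-0.016,-0.01],"twist": [0,0,0],"jaw": 0.3},{"xyz": [-0.138,-0.02,-0.01],"twist": [0,0,0],"jaw": 0.3},{"xyz": [-0.166,-0.024,-0.01],"twist": [0,0,0],"jaw": 0.3},{"xyz": [-0.194,-0.028,-0.01],"twist": [0,0,0],"jaw": 0.3},{"xyz": [-0.218,-0.032,-0.01],"twist": [0,0,0],"jaw": 0.3},{"xyz": [-0.236,-0.035,-0.005],"twist": [0,0,0],"jaw": 0.3},{"xyz": [-0.2445,-0.036,0.005],"twist": [0,0,0],"jaw": 0.3}]'

```text
clock: 18.38
tcp_pos: [0.4693, 0.1191, 0.1181]
orientation: [0.001, 0.708, 0.706, 0.001]
wrist_force: [0.7, 0.3, -4.1]
finger_gap: 0.0588
```

Request:
servo_tool --targets '[{"xyz": [0,0,0.012],"twist": [0,0,0],"jaw": 0.3},{"xyz": [0,0,0.028],"twist": [0,0,0],"jaw": 0.3},{"xyz": [0,0,0.042],"twist": [0,0,0],"jaw": 0.3},{"xyz": [0,0,0.054],"twist": [0,0,0],"jaw": 0.3},{"xyz": [0,0,0.062],"twist": [0,0,0],"jaw": 0.3},{"xyz": [0,0,0.066],"twist": [0,0,0],"jaw": 0.3},{"xyz": [0,0,0.066],"twist": [0,0,0],"jaw": 0.3},{"xyz": [0,0,0.066],"twist": [0,0,0],"jaw": 0.3}]'

```text
clock: 19.05
tcp_pos: [0.4696, 0.1217, 0.0511]
orientation: [0.0, 0.707, 0.707, 0.0]
wrist_force: [0.1, -0.4, -3.6]
finger_gap: 0.0586
```

Run:
```python
from m import *
s=env.get_state();print(s["tcp_pos"],s["finger_gap"],s["wrist_force"])
C=env.read_camera("side");c=env.read_camera("wrist")
a=cv2.resize(C["color"][110:230,220:340],(400,400)); b=cv2.resize(c["color"],(400,250))
cv2.imwrite("pics/s6.png",np.hstack([a,np.vstack([b,np.zeros((150,400,3),np.uint8)])])[:,:,::-1])
```

```text
[0.4695585  0.12172219 0.05113286] 0.05859715293794658 [ 0.14532128 -0.37903981 -3.60848019]
```

View pics/s6.png

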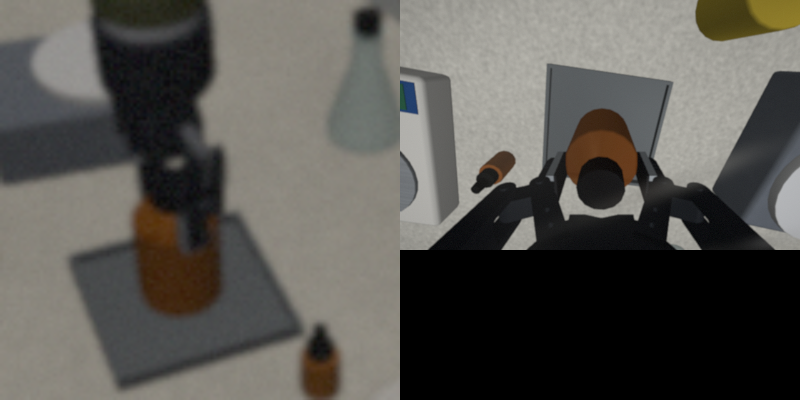

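The bottle hangs upright over the middle of the tray, at about (180,290) in the left crop. About 8 mm to go.

Request:
servo_tool --targets '[{"xyz": [0,0,0.003],"twist": [0,0,0],"jaw": 0.3},{"xyz": [0,0,0.005],"twist": [0,0,0],"jaw": 0.3},{"xyz": [0,0,0.007],"twist": [0,0,0],"jaw": 0.3},{"xyz": [0,0,0.0075],"twist": [0,0,0],"jaw": 0.3},{"xyz": [0,0,0.0075],"twist": [0,0,0],"jaw": 0.3},{"xyz": [0,0,0.0075],"twist": [0,0,0],"jaw": 0.3}]'

```text
clock: 19.65
tcp_pos: [0.4694, 0.1219, 0.0432]
orientation: [-0.0, 0.707, 0.707, 0.0]
wrist_force: [-0.2, 0.2, -3.6]
finger_gap: 0.0587
```

Request:
servo_tool --targets '[{"xyz": [0,0,0.001],"twist": [0,0,0],"jaw": 0.3},{"xyz": [0,0,0.0015],"twist": [0,0,0],"jaw": 0.3},{"xyz": [0,0,0.0015],"twist": [0,0,0],"jaw": 0.3},{"xyz": [0,0,0.0015],"twist": [0,0,0],"jaw": 0.3}]'

```text
clock: 19.98
tcp_pos: [0.47, 0.122, 0.0431]
orientation: [0.001, 0.707, 0.707, 0.001]
wrist_force: [-2.7, 0.2, 8.0]
finger_gap: 0.0587
```

Request:
servo_tool --targets '[{"xyz": [0,0,0],"twist": [0,0,0],"jaw": 0.8},{"xyz": [0,0,0],"twist": [0,0,0],"jaw": 0.9},{"xyz": [0,0,0],"twist": [0,0,0],"jaw": 1},{"xyz": [0,0,0],"twist": [0,0,0],"jaw": 1},{"xyz": [0,0,0],"twist": [0,0,0],"jaw": 1},{"xyz": [0,0,-0.01],"twist": [0,0,0],"jaw": 1},{"xyz": [0,0,-0.035],"twist": [0,0,0],"jaw": 1},{"xyz": [0,0,-0.07],"twist": [0,0,0],"jaw": 1},{"xyz": [0,0,-0.105],"twist": [0,0,0],"jaw": 1},{"xyz": [0,0,-0.14],"twist": [0,0,0],"jaw": 1},{"xyz": [0,0,-0.165],"twist": [0,0,0],"jaw": 1},{"xyz": [-0.02,0,-0.175],"twist": [0,0,0],"jaw": 1}]'

```text
clock: 20.98
tcp_pos: [0.4714, 0.1037, 0.2219]
orientation: [0.002, 0.706, 0.708, 0.003]
wrist_force: [0.2, -0.9, 0.2]
finger_gap: 0.085
```

Request:
servo_tool --targets '[{"xyz": [-0.035,0.001,0],"twist": [0,0,0],"jaw": 1},{"xyz": [-0.075,0.002,0],"twist": [0,0,0],"jaw": 1},{"xyz": [-0.115,0.003,0],"twist": [0,0,0],"jaw": 1},{"xyz": [-0.155,0.004,0],"twist": [0,0,0],"jaw": 1},{"xyz": [-0.195,0.005,0],"twist": [0,0,0],"jaw": 1},{"xyz": [-0.235,0.006,0],"twist": [0,0,0],"jaw": 1},{"xyz": [-0.275,0.007,0],"twist": [0,0,0],"jaw": 1},{"xyz": [-0.315,0.008,0],"twist": [0,0,0],"jaw": 1},{"xyz": [-0.355,0.009,0],"twist": [0,0,0],"jaw": 1},{"xyz": [-0.395,0.01,0],"twist": [0,0,0],"jaw": 1},{"xyz": [-0.43,0.011,0],"twist": [0,0,0],"jaw": 1},{"xyz": [-0.455,0.012,0.02],"twist": [0,0,0],"jaw": 1}]'

```text
clock: 21.98
tcp_pos: [0.4827, -0.3582, 0.2007]
orientation: [0.004, 0.708, 0.706, -0.0]
wrist_force: [-0.0, -0.2, -0.0]
finger_gap: 0.0854
```

Request:
servo_tool --targets '[{"xyz": [-0.008,0,0.02],"twist": [0,0,0],"jaw": 1},{"xyz": [-0.008,0,0.04],"twist": [0,0,0],"jaw": 1},{"xyz": [-0.008,0,0.055],"twist": [0,0,0],"jaw": 1},{"xyz": [-0.008,0,0.06],"twist": [0,0,0],"jaw": 1},{"xyz": [-0.008,0,0.06],"twist": [0,0,0],"jaw": 1},{"xyz": [-0.008,0,0.06],"twist": [0,0,0],"jaw": 1}]'

```text
clock: 22.48
tcp_pos: [0.4817, -0.3611, 0.1375]
orientation: [0.0, 0.707, 0.707, 0.0]
wrist_force: [-0.2, -0.4, 0.7]
finger_gap: 0.0853
```

```bash
python3 look.py wrist top|grep -v none
```

```text
[ 0.48170719 -0.36112213  0.13751969] 0.08526819412332189
wrist mat rim [ 0.4798 -0.3646  0.0326  0.4799 -0.3647] 1212
wrist mat cork [ 0.4801 -0.3642  0.0585  0.4744 -0.3638] 4359
wrist pan [ 0.5028 -0.1383  0.0554  0.5017 -0.1409] 5682
wrist pan jar [ 0.5002 -0.1437  0.0329  0.5007 -0.1493] 3809
top mat rim [ 0.4765 -0.3611  0.0313  0.4703 -0.3616] 75
top mat cork [ 0.4822 -0.3628  0.0591  0.4817 -0.3602] 867
top pan [ 0.505  -0.134   0.055   0.5047 -0.134 ] 1004
top pan jar [ 0.5031 -0.1341  0.0292  0.503  -0.1343] 501
top tray jar [0.4722 0.1227 0.0322 0.4701 0.1209] 32
top tray cap [0.4709 0.1224 0.0168 0.4706 0.1229] 160
top plate [0.516  0.3558 0.059  0.5157 0.3559] 1804
```

Bottle and jar are both within 2 mm of their stations' centres. Now grip the beaker.

Request:
servo_tool --targets '[{"xyz": [-0.002,0,0.012],"twist": [0,0,0],"jaw": 1},{"xyz": [-0.002,0,0.03],"twist": [0,0,0],"jaw": 1},{"xyz": [-0.002,0,0.05],"twist": [0,0,0],"jaw": 1},{"xyz": [-0.002,0,0.07],"twist": [0,0,0],"jaw": 1},{"xyz": [-0.002,0,0.088],"twist": [0,0,0],"jaw": 1},{"xyz": [-0.002,0,0.1],"twist": [0,0,0],"jaw": 1},{"xyz": [-0.002,0,0.107],"twist": [0,0,0],"jaw": 1},{"xyz": [-0.002,0,0.107],"twist": [0,0,0],"jaw": 1}]'

```text
clock: 23.25
tcp_pos: [0.4813, -0.3626, 0.0291]
orientation: [-0.001, 0.707, 0.707, 0.0]
wrist_force: [-0.3, -0.5, -0.6]
finger_gap: 0.0855
```

Request:
servo_tool --targets '[{"xyz": [0,0,0],"twist": [0,0,0],"jaw": 0.8},{"xyz": [0,0,0],"twist": [0,0,0],"jaw": 0.7},{"xyz": [0,0,0],"twist": [0,0,0],"jaw": 0.5},{"xyz": [0,0,0],"twist": [0,0,0],"jaw": 0.4},{"xyz": [0,0,0],"twist": [0,0,0],"jaw": 0.3},{"xyz": [0,0,0],"twist": [0,0,0],"jaw": 0.3},{"xyz": [0,0,0],"twist": [0,0,0],"jaw": 0.3},{"xyz": [0,0,0],"twist": [0,0,0],"jaw": 0.3}]' --squeeze 40

```text
clock: 23.92
tcp_pos: [0.4827, -0.364, 0.0317]
orientation: [0.002, 0.707, 0.707, 0.0]
wrist_force: [0.5, 0.6, 6.9]
finger_gap: 0.0641
```

Request:
servo_tool --targets '[{"xyz": [0,0,-0.008],"twist": [0,0,0],"jaw": 0.3},{"xyz": [0,0,-0.022],"twist": [0,0,0],"jaw": 0.3},{"xyz": [0,0,-0.042],"twist": [0,0,0],"jaw": 0.3},{"xyz": [0,0,-0.065],"twist": [0,0,0],"jaw": 0.3},{"xyz": [0,0,-0.09],"twist": [0,0,0],"jaw": 0.3},{"xyz": [0,0,-0.115],"twist": [0,0,0],"jaw": 0.3},{"xyz": [0.004,0,-0.135],"twist": [0,0,0],"jaw": 0.3},{"xyz": [0.014,0,-0.148],"twist": [0,0,0],"jaw": 0.3},{"xyz": [0.032,0,-0.154],"twist": [0,0,0],"jaw": 0.3},{"xyz": [0.056,0,-0.155],"twist": [0,0,0],"jaw": 0.3},{"xyz": [0.084,0,-0.155],"twist": [0,0,0],"jaw": 0.3},{"xyz": [0.114,0,-0.155],"twist": [0,0,0],"jaw": 0.3}]'

```text
clock: 24.92
tcp_pos: [0.4805, -0.2467, 0.1838]
orientation: [-0.001, 0.707, 0.707, 0.0]
wrist_force: [1.0, 0.9, -2.3]
finger_gap: 0.0638
```

Request:
servo_tool --targets '[{"xyz": [0.03,0.001,0],"twist": [0,0,0],"jaw": 0.3},{"xyz": [0.06,0.002,0],"twist": [0,0,0],"jaw": 0.3},{"xyz": [0.09,0.003,0],"twist": [0,0,0],"jaw": 0.3},{"xyz": [0.12,0.004,0],"twist": [0,0,0],"jaw": 0.3},{"xyz": [0.15,0.005,0],"twist": [0,0,0],"jaw": 0.3},{"xyz": [0.18,0.006,0],"twist": [0,0,0],"jaw": 0.3},{"xyz": [0.21,0.007,0],"twist": [0,0,0],"jaw": 0.3},{"xyz": [0.24,0.008,0],"twist": [0,0,0],"jaw": 0.3},{"xyz": [0.27,0.009,0],"twist": [0,0,0],"jaw": 0.3},{"xyz": [0.3,0.01,0],"twist": [0,0,0],"jaw": 0.3},{"xyz": [0.33,0.011,0],"twist": [0,0,0],"jaw": 0.3},{"xyz": [0.36,0.012,0],"twist": [0,0,0],"jaw": 0.3}]'

```text
clock: 25.92
tcp_pos: [0.4911, 0.1133, 0.1837]
orientation: [-0.001, 0.707, 0.708, -0.001]
wrist_force: [1.5, -0.4, -1.5]
finger_gap: 0.0635
```

Request:
servo_tool --targets '[{"xyz": [0.03,0.003,0],"twist": [0,0,0],"jaw": 0.3},{"xyz": [0.06,0.006,0],"twist": [0,0,0],"jaw": 0.3},{"xyz": [0.09,0.009,0],"twist": [0,0,0],"jaw": 0.3},{"xyz": [0.12,0.012,0],"twist": [0,0,0],"jaw": 0.3},{"xyz": [0.15,0.015,0],"twist": [0,0,0],"jaw": 0.3},{"xyz": [0.18,0.017,0],"twist": [0,0,0],"jaw": 0.3},{"xyz": [0.206,0.019,0],"twist": [0,0,0],"jaw": 0.3},{"xyz": [0.228,0.021,0.002],"twist": [0,0,0],"jaw": 0.3},{"xyz": [0.241,0.021,0.01],"twist": [0,0,0],"jaw": 0.3},{"xyz": [0.243,0.021,0.025],"twist": [0,0,0],"jaw": 0.3},{"xyz": [0.243,0.021,0.04],"twist": [0,0,0],"jaw": 0.3},{"xyz": [0.243,0.021,0.05],"twist": [0,0,0],"jaw": 0.3}]'

```text
clock: 26.92
tcp_pos: [0.5118, 0.3537, 0.1318]
orientation: [-0.001, 0.707, 0.708, -0.002]
wrist_force: [-1.8, -0.1, -1.5]
finger_gap: 0.0636
```

Request:
servo_tool --targets '[{"xyz": [0,0,0.008],"twist": [0,0,0],"jaw": 0.3},{"xyz": [0,0,0.018],"twist": [0,0,0],"jaw": 0.3},{"xyz": [0,0,0.025],"twist": [0,0,0],"jaw": 0.3},{"xyz": [0,0,0.028],"twist": [0,0,0],"jaw": 0.3},{"xyz": [0,0,0.028],"twist": [0,0,0],"jaw": 0.3},{"xyz": [0,0,0.028],"twist": [0,0,0],"jaw": 0.3}]'

```text
clock: 27.42
tcp_pos: [0.5146, 0.3538, 0.107]
orientation: [0.0, 0.707, 0.707, 0.0]
wrist_force: [-0.3, 0.8, -2.4]
finger_gap: 0.0638
```

```bash
python3 look.py wrist|grep -v none
python3 - <<'E'
from m import *
C=env.read_camera("side");c=pickle.load(open("wrist_l.pkl","rb"))
a=cv2.resize(C["color"][60:180,190:310],(400,400)); b=cv2.resize(c["color"],(400,250))
cv2.imwrite("pics/s7.png",np.hstack([a,np.vstack([b,np.zeros((150,400,3),np.uint8)])])[:,:,::-1])
E
```

```text
[0.51461872 0.35377275 0.10701623] 0.06376368457178895
wrist tray jar [0.4732 0.1292 0.0355 0.4721 0.1383] 2196
wrist plate [0.5129 0.3541 0.059  0.5011 0.354 ] 8955
wrist plate cap [0.5077 0.3883 0.013  0.507  0.3889] 1155
wrist plate rim [0.5135 0.3525 0.0494 0.5159 0.3527] 8156
```

View pics/s7.png

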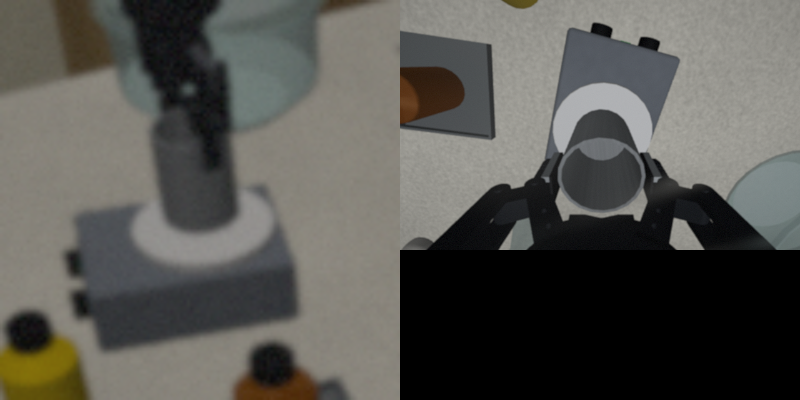

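The beaker hangs upright over the plate centre, at left crop (200,215). About 10 mm to go.

Request:
servo_tool --targets '[{"xyz": [0.0005,0,0.003],"twist": [0,0,0],"jaw": 0.3},{"xyz": [0.0005,0,0.006],"twist": [0,0,0],"jaw": 0.3},{"xyz": [0.0005,0,0.008],"twist": [0,0,0],"jaw": 0.3},{"xyz": [0.0005,0,0.0095],"twist": [0,0,0],"jaw": 0.3},{"xyz": [0.0005,0,0.0095],"twist": [0,0,0],"jaw": 0.3},{"xyz": [0.0005,0,0.0095],"twist": [0,0,0],"jaw": 0.3}]'

```text
clock: 28.02
tcp_pos: [0.5143, 0.3544, 0.0971]
orientation: [-0.0, 0.707, 0.707, -0.0]
wrist_force: [-0.1, -0.5, -1.0]
finger_gap: 0.0637
```

Request:
servo_tool --targets '[{"xyz": [0,0,0.001],"twist": [0,0,0],"jaw": 0.3},{"xyz": [0,0,0.0015],"twist": [0,0,0],"jaw": 0.3},{"xyz": [0,0,0.0015],"twist": [0,0,0],"jaw": 0.3},{"xyz": [0,0,0.0015],"twist": [0,0,0],"jaw": 0.3}]'

```text
clock: 28.35
tcp_pos: [0.5145, 0.3545, 0.0967]
orientation: [0.0, 0.707, 0.707, 0.0]
wrist_force: [-2.4, -0.6, 5.2]
finger_gap: 0.0638
```

Contact. Release, rise, then retreat toward the base to leave the top view clear.

Request:
servo_tool --targets '[{"xyz": [0,0,0],"twist": [0,0,0],"jaw": 0.8},{"xyz": [0,0,0],"twist": [0,0,0],"jaw": 0.9},{"xyz": [0,0,0],"twist": [0,0,0],"jaw": 1},{"xyz": [0,0,0],"twist": [0,0,0],"jaw": 1},{"xyz": [0,0,0],"twist": [0,0,0],"jaw": 1},{"xyz": [0,0,-0.01],"twist": [0,0,0],"jaw": 1},{"xyz": [0,0,-0.035],"twist": [0,0,0],"jaw": 1},{"xyz": [0,0,-0.065],"twist": [0,0,0],"jaw": 1},{"xyz": [0,0,-0.1],"twist": [0,0,0],"jaw": 1},{"xyz": [0,0,-0.13],"twist": [0,0,0],"jaw": 1},{"xyz": [0,0,-0.15],"twist": [0,0,0],"jaw": 1},{"xyz": [0,0,-0.15],"twist": [0,0,0],"jaw": 1}]'

```text
clock: 29.35
tcp_pos: [0.5165, 0.3555, 0.2524]
orientation: [0.001, 0.707, 0.707, 0.005]
wrist_force: [0.5, 1.0, 1.2]
finger_gap: 0.0853
```

Request:
servo_tool --targets '[{"xyz": [-0.01,-0.02,0],"twist": [0,0,0],"jaw": 1},{"xyz": [-0.02,-0.05,0],"twist": [0,0,0],"jaw": 1},{"xyz": [-0.03,-0.08,0],"twist": [0,0,0],"jaw": 1},{"xyz": [-0.04,-0.11,0],"twist": [0,0,0],"jaw": 1},{"xyz": [-0.05,-0.135,0],"twist": [0,0,0],"jaw": 1},{"xyz": [-0.06,-0.15,0],"twist": [0,0,0],"jaw": 1},{"xyz": [-0.06,-0.15,0],"twist": [0,0,0],"jaw": 1},{"xyz": [-0.06,-0.15,0],"twist": [0,0,0],"jaw": 1}]'

```text
clock: 30.02
tcp_pos: [0.364, 0.2942, 0.2462]
orientation: [0.0, 0.707, 0.707, 0.001]
wrist_force: [0.7, 0.4, 0.4]
finger_gap: 0.0852
```

```bash
python3 look.py wrist top|grep -v none
python3 - <<'E'
from m import *
C=env.read_camera("top");save(C,"end.png");print(env.get_state()["wrist_force"])
a=pickle.load(open("top.pkl","rb"))["color"].astype(int);d=np.abs(a-C["color"]).mean(2)
for k,(u,v) in {"flask":(235,143),"cyl":(417,137),"dropper":(329,213)}.items(): print(k,d[v-20:v+20,u-15:u+15].mean())
E
```

```text
[0.36399882 0.29424052 0.24621434] 0.08522899719380019
wrist pan [ 0.5031 -0.1315  0.0557  0.5038 -0.1208] 2104
wrist pan jar [ 0.5034 -0.0972  0.0097  0.5028 -0.097 ] 21
wrist tray jar [0.4706 0.124  0.0363 0.4662 0.1256] 431
wrist tray cap [0.4662 0.1245 0.0192 0.4661 0.1245] 613
wrist plate [0.513  0.3537 0.0595 0.5085 0.3517] 2471
wrist plate rim [0.5096 0.3517 0.0346 0.5097 0.3523] 842
top mat cork [ 0.4822 -0.3628  0.0591  0.4824 -0.3627] 1738
top pan [ 0.5052 -0.1341  0.055   0.5048 -0.1342] 1001
top pan jar [ 0.5031 -0.1341  0.0292  0.503  -0.1343] 501
top tray jar [0.4717 0.1234 0.0321 0.4714 0.1198] 30
top tray cap [0.4708 0.1225 0.0168 0.4707 0.1227] 161
top plate [0.5156 0.3553 0.0585 0.5147 0.3527] 880
top plate rim [0.5152 0.3538 0.0332 0.5143 0.3542] 179
[-0.88010388 -0.16487968  1.25570438]
flask 4.574166666666667
cyl 4.921388888888889
dropper 5.153611111111112
```

View pics/end.png

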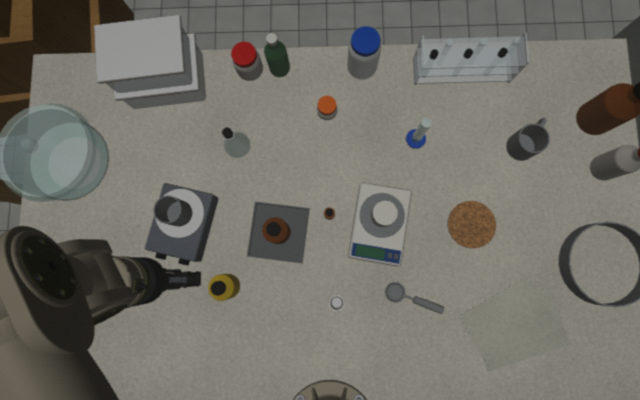

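The end picture shows the beaker on the plate (173,212), bottle in the tray (276,230), jar on the pan (386,214) and an empty mat (471,224). The flask, cylinder and dropper are where they were, and the gripper is up and clear.

```bash
python3 -c "
from workcell import env
print(env.hand_in())"
```

```text
the job is handed in; nothing more can be done
None
```

All three vessels were moved to their stations and the job was handed in at about 30 s of robot time. I parked the beaker on the cork mat, moved the jar to the pan and the bottle to the tray, then moved the beaker to the stirrer plate. Each was lowered until the wrist force showed contact, then let go.

**Final positions:** in the last top view, each vessel's axis is within about 2 mm of its station's centre. The mat is empty, and the flask, measuring cylinder and dropper bottle look unmoved. The gripper is clear at a height of 0.25 m.

**Disagreements:**
- **Cameras:** the wrist and top cameras differed by 2–3 mm on fixed things. In the last, oblique wrist view the bottle cap and beaker rim were 4–5 mm off the top view. All of this is well inside the 15 mm tolerance.
- **Bottle grip:** the jaw reading was 58.7 mm on the 62 mm bottle body, probably because the pads held it near the shoulder. It did not slip.
- **Refused call:** one early move call was refused because the twist key was missing. I resent it without consequence.

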